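# Shut the wheel-guard flap of a key-cutting machine with the hook rod

### The arm

A 6-joint arm with a two-finger parallel gripper is mounted at the origin on the work surface. World frame = base frame: x ahead of the robot, y to its left, z up, the work surface at z = 0. Lengths are in m, angles in rad, forces in N, time in s.
With the tool pointing down it reaches from about 0.275 to 0.975 m from the base axis. Payload 8.4 kg.
Tool frame: the origin (TCP) lies at the very end of the fingers, on their centre line; the grasp point (between the pads) lies 19 mm behind it (arm.grasp_offset is the distance from the TCP to the grasp point, in m); y points along the fingers, z is the direction in which the jaws open and shut, and the axes are right-handed (so a half turn about y gives the same grasp; the last joint's range is limited). The gripper opens to 92 mm and grips with 3 to 60 N. Pads are 20 mm wide; open, the fingers measure 128 mm over their backs; the gripper's body (75 mm by 189 mm) begins 69 mm behind the grasp point.
Start: joints at [1.319, 0.353, 1.633, -0, 1.155, -0.002], TCP at [0.155, 0.606, 0.215] pointing down, gripper open.
Joint ranges: [-2.63, 2.63], [-0.92, 2.1], [0.06, 2.66], [-1.3, 4.44], [0, 2.69], [-3.02, 3.02]. Speed limits (rad/s): [2.22, 2.22, 2.79, 3.14, 3.14, 3.14].

### API

Orientations are given as a rotation vector (axis times angle).
In Python, from cell import arm gives the robot as it stands.
- The arm moves only by the tool carry_out, never from a script. Its argument "steps" is a list that holds one entry, the list of rows, each a list of 5 numbers: the finger opening in cm, from 0 to 9.19, then the shift along the world's x, y, z in cm, then the turn about the world's z in degrees. In form: [[[fingers, dx, dy, dz, twist], ...]]. A call has 1 to 5 rows; each row is the pose to reach, as a shift and turn from the pose measured when the call began; what a row does not reach only later rows make up. A row lasts 1/10 s, in which the tool goes at most 50 mm and 8.59 degrees, less where a joint would pass 70% of its speed; a pose out of reach is approached as far as the arm can. A call with a gripper value outside its range is refused whole. The fingers move at their own pace and stop on an object; the grip force is fixed at half the most. Time passes only in rows, so rows that repeat a pose let the fingers close. It gives the time, the measured TCP pose, the force and the opening at its end, in the units of the state.
- arm.state(): the state, without advancing time (a new reading comes with each control period).
- arm.read_camera(name): name is "scene" or "side" or "wrist"; returns a dict with "color" (420x560x3 uint8, red, green, blue), "K" (3x3 intrinsics, pixels), "rvec" (rotation vector, rad) and "tvec" (3), from world to camera coordinates, as OpenCV has them. Camera axes: x right, y down, z forward; pixel columns grow to the right and rows downward; lengths in m; the calibration is good to about 2 mm. A picture is of the moment at which its call begins. There is no depth.
- arm.close_job(): hands the job in, once; it reports no verdict.
The state is a dict: "clock": time; "qpos": joint angles; "joint_vel": joint speeds; "joint_efforts": joint torques, N m; "position": TCP position; "ee_rot": TCP orientation; "ft_force": force on the tool from outside, world axes, zero at the start; "ft_torque": the same for the moment, N m; "grip_width": finger opening in m.
Only numpy, scipy, OpenCV 4.12 (cv2) and the standard library are available. Lean on these libraries where they do the work, as an engineer would, in place of code of your own. Each camera call takes 0.05 s, during which the arm holds its last target.

### The job

Make the key-cutting machine safe: take the hook rod from its wooden rest, put its hook through the red ring eye of the raised yellow guard flap and pull the flap down until its catch snaps and it stays fully shut, without forcing it and keeping the robot's own hand off the flap. Then unhook the rod, lay it back on its rest the way it lay, and let go of it; do not knock the other things on the bench about.

Things in the scene. Friction and masses are not known exactly. Their poses are not given: they have to be found in the camera images.
- rod_grip (a point): Grip point of the rod: middle of the handle's width and height, 20 mm behind its front end, near the centre of mass. Axes as rod.
- hook (a point): Middle of the usable length of the rod's finger: 110 mm ahead of rod_grip along x, 24 mm along y. Axes as rod. The finger is 8 mm thick, ends 20 mm further along y; its root at the shaft's side is 19 mm back along y.
- eye (a point): Centre of the red ring eye on the flap's free edge: inside diameter 26 mm, bar 7 mm. Its axis is this frame's y (parallel to the hinge), so the finger enters sideways. The frame turns with the flap; flap shut: x away from the robot to the hinge, z up. 150 mm from the hinge axis, centre 26 mm past the flap's edge, open space around it. Robot's side of it is free above 110 mm.
- flap_hinge (a point): Point over the middle of the flap's hinge, level with the eye of the shut flap, 144 mm up; the true hinge axis runs 4 mm below it along this frame's y. x away from the robot, square to the guard's front. Yellow panel: 122 mm from hinge to edge, 180 wide, 6 thick. The guard box's front is 20 mm nearer the hinge than the shut flap's eye.
- flap (a joint): Flap angle, rad: 0 fully shut (level), 1.57 upright. Pulling the edge to the robot's side and down shuts it. A stiff hinge holds it raised; lower down a strut pushes it open again. From about 0.15 rad a sprung catch resists (about 3 to 6 N at the eye), then snaps at about 0.07 and holds it at 0; if not snapped, the flap lifts again. At 0 is a hard stop.
- rest: Wooden rest, fixed: board 170 x 80 mm with two cross blocks, 68 mm wide between 10 mm lips. Origin on the bench under the front end of the lying rod's handle (rod starts within some mm of this). x along the lying rod to its hook. Rear block (68 mm behind, top 30 mm up) carries the handle, front block (45 mm ahead, top 39 mm up) the shaft: the lying rod is level, its axis 44 mm up.
- oil_mid (a point): Bystander: white plastic bottle, 60 mm across, 140 mm tall; its middle.
- mug_mid (a point): Bystander: blue mug, 80 mm across, 90 mm tall; its middle.
- jar_mid (a point): Bystander: amber jar, 70 mm across, 90 mm tall; its middle.
- brush_mid (a point): Bystander: brush lying on the bench; a point near its middle.
- wrench_mid (a point): Bystander: wrench lying on the bench; a point near its middle.
- driver_mid (a point): Bystander: screwdriver lying on the bench; a point near its middle.
- rod: Hook rod, loose, about 0.17 kg. Black handle 80 mm long, 22 wide, 28 high, orange band at its front end; then a steel shaft 10 mm thick, 95 mm long, with a straight finger (the hook) square to it at its far end. Origin: on the shaft's axis at the handle's front end. x to the hook, y the way the finger points, z up as it lies. A heavy pull on the hook can turn the handle a little in a gripper.
- machine: Key-cutting machine, fixed: base 170 x 220 mm, grey wheel guard 130 mm deep, 190 wide, 134 high with the yellow flap on top, blue motor behind, a clamp block with two black knobs (100 mm high) at its left. Origin on the bench under the guard's middle; x away from the robot.
There are look-alikes about, which are no part of the job. Leave any purple look-alike of the rod alone.

How it is judged:
On the way, in this order (a step that is already met when the one before it is completed fails the run):
1. the rod's finger is through the ring eye while the flap is still raised (over 0.8 rad) (distance between hook and eye below 0.02 m and value of joint flap above 0.8 rad), for 0.1 s.
2. the flap is pulled fully shut (within 0.03 rad) (value of joint flap below 0.03 rad), for 0.2 s.
At the end, for the whole second after the job is handed in: The flap is shut within 0.03 rad, held by its catch; the rod lies still on both blocks of its rest as at the start: grip point within 25 mm lengthways, 30 mm sideways, 8 mm in height, in line within 0.3 rad, right side up, hook level (value of joint flap below 0.03 rad and x of rod_grip in the frame of rest between -0.045 and 0.005 m and y of rod_grip in the frame of rest between -0.03 and 0.03 m and z of rod_grip in the frame of rest between 0.036 and 0.052 m and x of hook in the frame of rest between 0.055 and 0.125 m and z of hook in the frame of rest between 0.036 and 0.052 m and angle between the x axis of rod_grip and the x axis of rest, either way round below 0.3 rad and angle between rod_grip's own z axis and vertical below 0.2 rad and linear speed of rod below 0.02 m/s and angular speed of rod below 0.2 rad/s); the robot touches nothing.
It fails at once if the hand or arm touches the flap (contact force between any of the fingers, the arm and flap above 1 N).
It fails at once if the flap is forced: the rod pushes or pulls it with over 30 N (contact force between rod and flap above 30 N).
It fails at once if another thing on the bench is shifted by over 30 mm (distance of any of oil_mid, mug_mid, jar_mid, brush_mid, wrench_mid, driver_mid from where it was at the start of the episode above 0.03 m).
It also fails if it takes over 64 s, if anything falls off the work surface, if the arm or the gripper's body presses on something with over 40 N, if the wrist force passes 120 N, or if a joint passes its speed limit or range.

## Working session

There is one attempt and no reset: what is moved stays moved. The work goes in short steps, Python scripts to look and compute and a tool call to move; the robot and the scene stay as the last step left them, time stands still between calls to the robot, and variables do not carry over. Pictures are saved under pics/ and viewed, and the job is handed in when it is done.

Besides the shell and the picture viewer there is one more tool, called after "Request:" as a command line: name --argument value ..., lists and objects as JSON in quotes. carry_out: Moves the arm, as the interface text tells. Its arguments: {"type":"object","properties":{"steps":{"type":"array","items":{"type":"array","items":{"type":"array","items":{"type":"number"}}}}},"required":["steps"]}

```bash
ls; mkdir -p pics; python3 - <<'E'
from cell import arm
import cv2
s=arm.state();print(s)
for n in ("scene","side","wrist"):
    c=arm.read_camera(n);cv2.imwrite(f"pics/{n}0.png",c["color"][:,:,::-1]);print(n,c["K"],c["rvec"],c["tvec"])
E
```

```text
pics
{'clock': 0.0, 'qpos': array([ 1.31859307e+00,  3.53636075e-01,  1.63411369e+00, -1.15920102e-05,
        1.15517784e+00, -2.39312148e-03]), 'joint_vel': array([-0.00191699,  0.00043564, -0.00057525,  0.00073381, -0.00133141,
        0.00081514]), 'joint_efforts': array([-1.68351791e-03, -5.93834782e+01, -3.34212577e+01,  6.95773121e-02,
        2.33780465e-02, -1.08456773e-04]), 'position': array([0.15439276, 0.60513691, 0.21387997]), 'ee_rot': array([-1.56321255,  0.19626535, -0.19601507]), 'ft_force': array([ 0.09641231, -0.36864379,  0.23187298]), 'ft_torque': array([0.00191854, 0.01605989, 0.0290881 ]), 'grip_width': 0.09183830738934444}
scene [[438.83003814   0.         279.27675945]
 [  0.         438.83003814 208.55132511]
 [  0.           0.           1.        ]] [ 2.10846692  1.26757423 -0.47863938] [-0.21150329 -0.24648516  1.83837239]
side [[398.44941118   0.         283.74116597]
 [  0.         398.44941118 213.80393498]
 [  0.           0.           1.        ]] [ 2.14103345 -0.13646531  0.10536933] [-0.48870644  0.10448313  1.27807301]
wrist [[334.56507679   0.         279.43081279]
 [  0.         334.56507679 206.47718917]
 [  0.           0.           1.        ]] [-2.31822679 -1.79978566 -0.22399897] [-0.62295426 -0.02750044  0.38999078]
```

View pics/scene0.png

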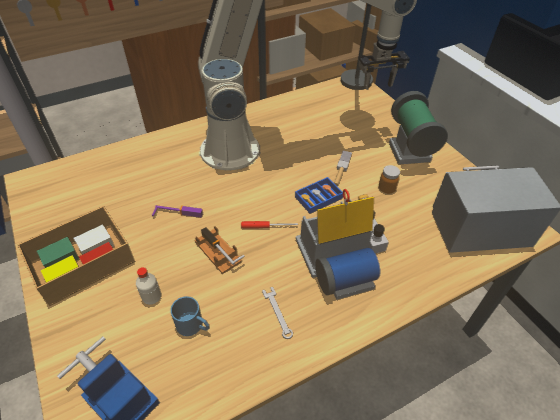

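View pics/side0.png

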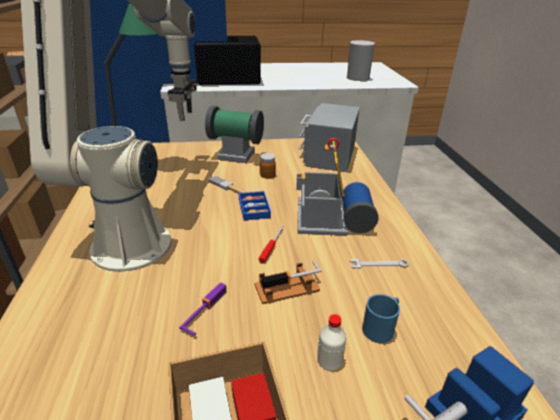

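View pics/wrist0.png

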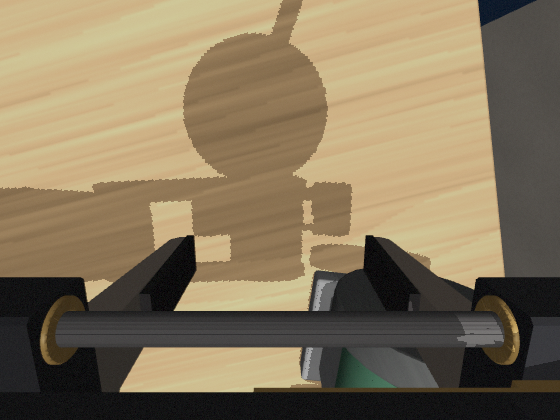

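The scene view shows the rest with the black handle near (212,240) and the hook near (240,262), and the raised flap with its red eye near (346,194). The purple look-alike is at (180,211). I'll zoom in.

```bash
cat > h.py <<'E'
import numpy as np, cv2
from cell import arm
def cam(n):
    c=arm.read_camera(n);R=cv2.Rodrigues(np.array(c["rvec"],float))[0];t=np.array(c["tvec"]).ravel()
    return dict(im=c["color"],K=np.array(c["K"]),R=R,t=t,o=-R.T@t)
def ray(c,u,v):
    d=c["R"].T@np.linalg.inv(c["K"])@np.array([u,v,1.]);return d/np.linalg.norm(d)
def onz(c,u,v,z):
    d=ray(c,u,v);return c["o"]+d*(z-c["o"][2])/d[2]
def tri(obs):
    A=np.zeros((3,3));b=np.zeros(3)
    for c,u,v in obs:
        d=ray(c,u,v);P=np.eye(3)-np.outer(d,d);A+=P;b+=P@c["o"]
    x=np.linalg.solve(A,b);r=[np.linalg.norm((np.eye(3)-np.outer(ray(c,u,v),ray(c,u,v)))@(x-c["o"])) for c,u,v in obs]
    return x,r
def proj(c,p):
    q=c["K"]@(c["R"]@np.asarray(p,float)+c["t"]);return q[:2]/q[2]
def crop(c,x,y,w,h,s,fn):
    cv2.imwrite(fn,cv2.resize(c["im"][y:y+h,x:x+w,::-1],None,fx=s,fy=s,interpolation=cv2.INTER_CUBIC))
E
python3 - <<'E'
from h import *
S=cam("scene");D=cam("side")
crop(S,190,215,65,60,10,"pics/a1.png");crop(D,250,255,80,50,10,"pics/a2.png")
crop(S,290,170,110,110,5,"pics/a3.png");crop(D,290,130,90,110,5,"pics/a4.png")
E
```

```text
(no output)
```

View pics/a1.png

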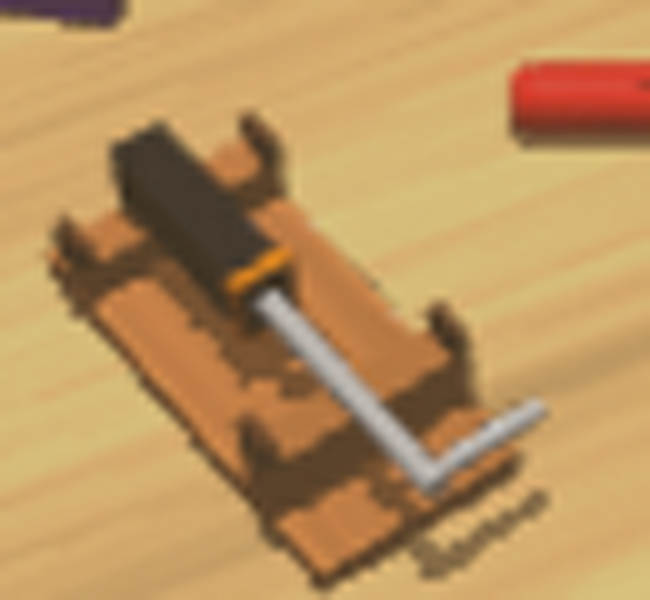

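View pics/a2.png

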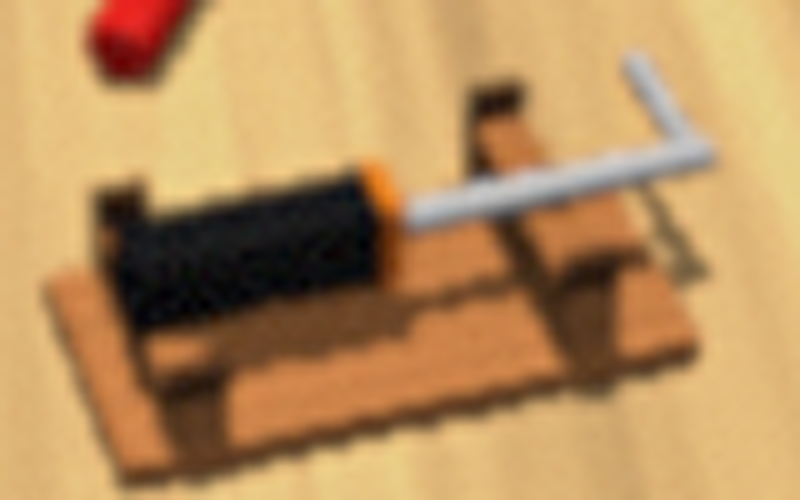

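View pics/a3.png

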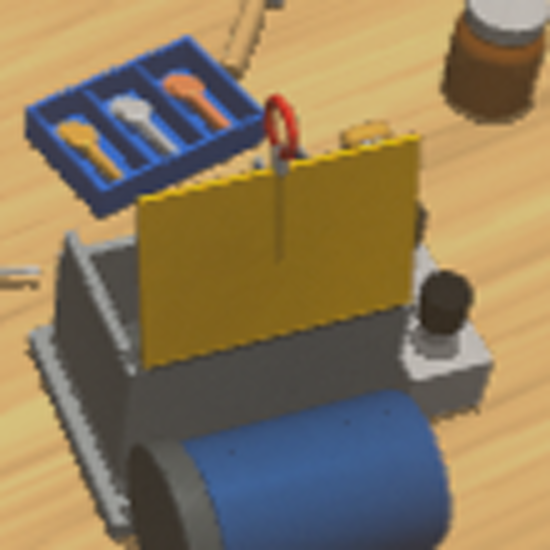

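View pics/a4.png

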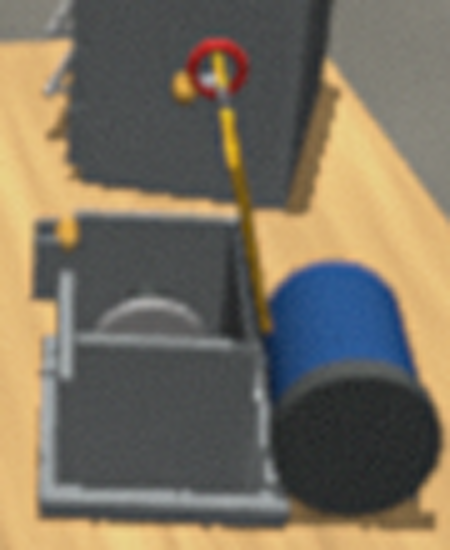

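The crops show the finger pointing to the robot's left (+y), with its corner at a1 (430,475) and tip at (540,407). The eye is at a3 (281,127) and a4 (218,67). Next is triangulation.

```bash
cat > m.py <<'E'
from h import *
S=cam("scene");D=cam("side")
def un(x,y,s,p): return x+(p[0]+.5)/s-.5, y+(p[1]+.5)/s-.5
a1=lambda p:(S,*un(190,215,10,p));a2=lambda p:(D,*un(250,255,10,p))
a3=lambda p:(S,*un(290,170,5,p));a4=lambda p:(D,*un(290,130,5,p))
for n,p,q in (("corner",(430,475),(705,155)),("tip",(543,405),(633,60)),("shaft0",(265,297),(408,215)),):
    print(n,tri([a1(p),a2(q)]),onz(*a1(p),.044),onz(*a2(q),.044))
# red ring by mask
o=[]
for c,(x,y,w,h) in ((S,(335,180,25,30)),(D,(325,135,20,20))):
    im=c["im"][y:y+h,x:x+w];hsv=cv2.cvtColor(im,cv2.COLOR_RGB2HSV)
    m=(((hsv[...,0]<6)|(hsv[...,0]>172))&(hsv[...,1]>150)).astype(np.uint8)
    k=cv2.findContours(m,0,2)[0];k=max(k,key=cv2.contourArea);e=cv2.fitEllipse(k)
    print(e,m.sum());u,v=e[0];o.append((c,u+x,v+y))
print("eye",tri(o),[x[1:] for x in o])
print("eye hand",tri([a3((281,127)),a4((218,67))]))
# panel corners at scene: top-left (137,198), top-right(420,137), bottom
for p,z in (((150,365),.14),((412,305),.14)): print("hingecorner",onz(*a3(p),z))
print("hinge side",onz(*a4((264,332)),.14))
# base box
for p in ((52,380),):pass
E
python3 m.py
```

```text
corner (array([ 0.56365776, -0.23186225,  0.04569807]), [np.float64(0.0010638387625601195), np.float64(0.0010638387625601414)]) [ 0.5615141 -0.2306694  0.044    ] [ 0.56462209 -0.23125764  0.044     ]
tip (array([ 0.5528429 , -0.18689525,  0.04345194]), [np.float64(0.0001016745715415602), np.float64(0.00010167457154163695)]) [ 0.55331667 -0.18711942  0.044     ] [ 0.55263573 -0.18741581  0.044     ]
shaft0 (array([ 0.47527247, -0.25110458,  0.04885932]), [np.float64(0.0007754327340701812), np.float64(0.0007754327340701535)]) [ 0.47080994 -0.24950135  0.044     ] [ 0.47660653 -0.24668259  0.044     ]
((10.27104663848877, 16.485437393188477), (5.478164196014404, 13.751447677612305), 173.54942321777344) 28
((8.000213623046875, 8.582191467285156), (9.941764831542969, 10.61223316192627), 26.998498916625977) 40
eye (array([0.66361009, 0.09779783, 0.28483127]), [np.float64(0.0026595691299540584), np.float64(0.002659569129954069)]) [(345.27104663848877, 196.48543739318848), (333.0002136230469, 143.58219146728516)]
eye hand (array([0.66333189, 0.09906687, 0.28777635]), [np.float64(0.0009981012234764372), np.float64(0.0009981012234764259)])
hingecorner [0.68433436 0.01062379 0.14      ]
hingecorner [0.72019343 0.18036922 0.14      ]
hinge side [0.68530949 0.01119085 0.14      ]
```

```bash
cat >> h.py <<'E'
def jaw(s):
    R=cv2.Rodrigues(np.array(s["ee_rot"],float))[0];return R, np.degrees(np.arctan2(R[1,2],R[0,2]))
def st():
    s=arm.state();R,a=jaw(s);print("t%.2f"%s["clock"],"tcp",s["position"].round(4),"jaw%.1f"%a,"down",R[:,1].round(3),"F",s["ft_force"].round(1),"T",s["ft_torque"].round(2),"w%.4f"%s["grip_width"],"q",s["qpos"].round(2));return s
E
python3 -c "
from h import *
st()"
```

```text
t0.35 tcp [0.1545 0.6055 0.2144] jaw75.7 down [-0. -0. -1.] F [-0.1 -0.   0.6] T [0.01 0.03 0.05] w0.0920 q [ 1.32  0.35  1.63  0.    1.16 -0.  ]
```

Request:
carry_out --steps '[[[9.1,1.5,-4,2,5],[9.1,3.2,-8.5,4,10],[9.1,4.8,-13,6,15],[9.1,6.4,-17.5,7,20],[9.1,8,-22,7,26]]]'

```text
clock: 0.85
position: [0.2351, 0.3849, 0.286]
ee_rot: [-1.563, -0.165, 0.162]
ft_force: [1.7, -0.0, 0.5]
grip_width: 0.0912
```

Request:
carry_out --steps '[[[9.1,1.5,-4.5,0,0],[9.1,3.2,-9,0,0],[9.1,4.8,-13.5,0,0],[9.1,6.4,-18,0,0],[9.1,8,-22.5,0,0]]]'

```text
clock: 1.35
position: [0.3152, 0.1582, 0.2864]
ee_rot: [-1.562, -0.167, 0.162]
ft_force: [1.8, 0.1, 0.1]
grip_width: 0.0906
```

```bash
python3 -c "
from h import *
st()"
```

```text
t1.35 tcp [0.3152 0.1582 0.2864] jaw102.0 down [ 0.003  0.003 -1.   ] F [1.8 0.1 0.1] T [ 0.04 -0.01 -0.02] w0.0906 q [ 0.46 -0.18  2.06  0.    1.26 -1.32]
```

Request:
carry_out --steps '[[[9.1,1.5,-4.5,0,0],[9.1,3,-9,0,0],[9.1,4.5,-13.5,0,0],[9.1,6,-18,0,0],[9.1,7.5,-22.5,0,0]]]'

```text
clock: 1.85
position: [0.3904, -0.0689, 0.2867]
ee_rot: [-1.562, -0.167, 0.16]
ft_force: [0.0, 0.8, 0.3]
grip_width: 0.0911
```

Request:
carry_out --steps '[[[9.1,1.6,-4.6,0,0],[9.1,3.2,-9.2,-2,0],[9.1,4.8,-13.8,-4,0],[9.1,6.4,-18.5,-6,0],[9.1,6.4,-18.5,-6,0]]]'

```text
clock: 2.35
position: [0.4546, -0.2574, 0.2245]
ee_rot: [-1.562, -0.164, 0.159]
ft_force: [0.1, -0.1, 0.0]
grip_width: 0.0909
```

```bash
python3 -c "
from h import *
st();c=cam('wrist');cv2.imwrite('pics/w1.png',c['im'][:,:,::-1])
O=np.array([.4738,-.2484]);ex=np.array([.979,.203]);ey=np.array([-.203,.979])
for n,a,b,z in (('O',0,0,.058),('O0',0,0,.044),('rear',-.08,0,.058),('tip',.09,.044,.044),('corner',.09,0,.044)):
  print(n,proj(c,[*(O+a*ex+b*ey),z]))
"
```

```text
t2.35 tcp [ 0.4546 -0.2574  0.2245] jaw101.8 down [ 0.003  0.003 -1.   ] F [ 0.1 -0.1  0. ] T [0.03 0.   0.04] w0.0909 q [-0.52  0.18  1.84  0.    1.12 -2.3 ]
O [284.96385581 210.31568322]
O0 [284.73395524 206.93396843]
rear [285.35653291 131.5680452 ]
tip [322.67913635 282.78965724]
corner [284.37011163 282.79723773]
```

View pics/w1.png

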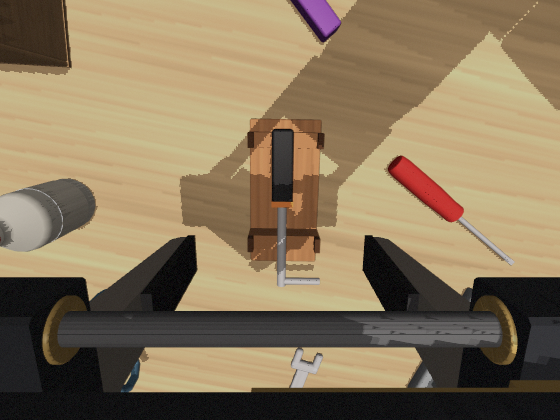

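The wrist view shows the rod vertical in the picture, with the handle centreline at u≈283, the band front at v≈207 and the finger tip at (320,281). That is 2–3 px from the prediction, so the yaw is right. I'll refine the position.

```bash
python3 -c "
from h import *
s=st();c=cam('wrist');crop(c,240,110,90,180,4,'pics/w2.png')
for p,z in (((283,207),.058),((320,281),.044),((282,282),.044),((283,131),.058)): print(onz(c,*p,z))
im=c['im'].astype(int)
for v in (140,160,180,195):
  d=im[v,262:305].sum(1);k=np.where(d<150)[0];print(v,k.min()+262,k.max()+262)
for v in (205,206,207,208,209,210): print(v,im[v,278:288].tolist()[::3])
for v in (260,270):
  print(v,im[v,272:294].sum(1))
"
```

```text
t2.40 tcp [ 0.4544 -0.2565  0.2248] jaw101.8 down [ 0.002  0.003 -1.   ] F [0.1 0.5 0.6] T [ 0.06  0.03 -0.01] w0.0909 q [-0.52  0.18  1.84  0.    1.12 -2.3 ]
[ 0.47053633 -0.25007779  0.058     ]
[ 0.55128848 -0.18947836  0.044     ]
[ 0.56134966 -0.23192765  0.044     ]
[ 0.39515881 -0.26596629  0.058     ]
140 271 292
160 271 291
180 271 291
195 271 291
205 [[164, 93, 47], [163, 91, 43], [163, 92, 44], [163, 91, 42]]
206 [[162, 92, 43], [163, 92, 45], [163, 92, 46], [163, 91, 44]]
207 [[137, 99, 73], [144, 107, 80], [135, 96, 70], [121, 72, 39]]
208 [[110, 107, 106], [127, 123, 123], [104, 100, 100], [120, 79, 49]]
209 [[108, 106, 104], [126, 122, 120], [103, 99, 98], [121, 81, 52]]
210 [[111, 108, 107], [126, 122, 121], [103, 99, 98], [119, 78, 49]]
260 [242 224 225 228 211 297 331 346 362 352 349 314 280 303 400 389 379 376
 370 370 374 401]
270 [498 505 490 325 286 301 332 350 358 365 370 487 428 437 505 503 498 343
 336 357 506 506]
```

View pics/w2.png

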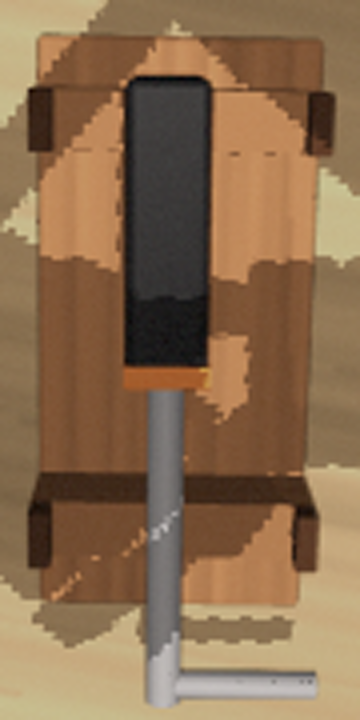

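Request:
carry_out --steps '[[[9.1,-0.15,-0.1,-5,0],[9.1,-0.15,-0.1,-10,0],[9.1,-0.15,-0.1,-15,0],[9.1,-0.15,-0.1,-18,0],[9.1,-0.15,-0.1,-19.8,0]]]'

```text
clock: 2.95
position: [0.4512, -0.2534, 0.0262]
ee_rot: [-1.559, -0.163, 0.162]
ft_force: [0.4, -1.2, 0.2]
grip_width: 0.0912
```

```bash
python3 -c "
from h import *
st()"
```

```text
t2.95 tcp [ 0.4512 -0.2534  0.0262] jaw101.9 down [ 0.     0.006 -1.   ] F [ 0.4 -1.2  0.2] T [0.05 0.02 0.02] w0.0912 q [-0.52  0.45  2.    0.01  0.69 -2.3 ]
```

Request:
carry_out --steps '[[[6,0.2,-0.3,0,0],[4,0.2,-0.3,0,0],[3,0.2,-0.3,0,0],[1.5,0.2,-0.3,0,0],[1.5,0.2,-0.3,0,0]]]'

```text
clock: 3.45
position: [0.4539, -0.2566, 0.0274]
ee_rot: [-1.56, -0.165, 0.161]
ft_force: [-0.2, 0.1, 0.1]
grip_width: 0.0529
```

Request:
carry_out --steps '[[[1.5,0,0,0,0],[1.5,0,0,0,0],[1.5,0,0,0,0]]]'

```text
clock: 3.75
position: [0.4539, -0.2567, 0.0275]
ee_rot: [-1.56, -0.165, 0.161]
ft_force: [-0.3, 0.1, 0.1]
grip_width: 0.0294
```

```bash
python3 -c "
from h import *
st()"
```

```text
t3.75 tcp [ 0.4539 -0.2567  0.0275] jaw101.9 down [ 0.002  0.005 -1.   ] F [-0.3  0.1  0.1] T [-0.03 -0.01  0.06] w0.0294 q [-0.52  0.46  1.99  0.01  0.7  -2.31]
```

Request:
carry_out --steps '[[[1.5,0,0,0,0],[1.5,0,0,0,0],[1.5,0,0,0,0],[1.5,0,0,0,0]]]'

```text
clock: 4.15
position: [0.4537, -0.2566, 0.0274]
ee_rot: [-1.56, -0.164, 0.161]
ft_force: [-1.3, 1.1, 1.6]
grip_width: 0.0219
```

```bash
python3 -c "
from h import *
st();c=cam('side');crop(c,230,200,140,105,5,'pics/g1.png')"
```

```text
t4.15 tcp [ 0.4537 -0.2566  0.0274] jaw101.9 down [ 0.002  0.005 -1.   ] F [-1.3  1.1  1.6] T [0.14 0.23 0.03] w0.0219 q [-0.52  0.46  1.99  0.01  0.7  -2.31]
```

View pics/g1.png

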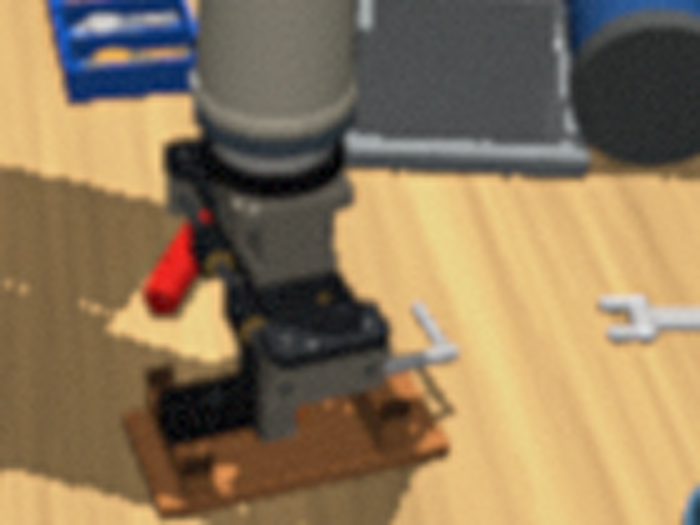

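Request:
carry_out --steps '[[[1.5,0,0,3,0],[1.5,0,0,7,0],[1.5,0,0,12,0],[1.5,0,0,17,0],[1.5,0,1,22,-5]]]'

```text
clock: 4.7
position: [0.4535, -0.2473, 0.2485]
ee_rot: [-1.565, -0.095, 0.091]
ft_force: [1.1, 0.0, -1.3]
grip_width: 0.0217
```

Request:
carry_out --steps '[[[1.5,0.5,4,2.3,-5],[1.5,1.5,8,2.3,-10],[1.5,2,12,2.3,-15],[1.5,3,16,2.3,-19],[1.5,4,20,2.3,-19]]]'

```text
clock: 5.2
position: [0.4935, -0.0458, 0.2714]
ee_rot: [-1.561, 0.166, -0.172]
ft_force: [0.9, -0.1, -1.9]
grip_width: 0.0219
```

```bash
python3 -c "
from h import *
st()"
```

```text
t5.20 tcp [ 0.4935 -0.0458  0.2714] jaw77.7 down [ 0.004  0.003 -1.   ] F [ 0.9 -0.1 -1.9] T [-0.02 -0.04 -0.02] w0.0219 q [-0.1   0.09  1.84  0.    1.21 -1.45]
```

Request:
carry_out --steps '[[[1.5,2,3,0,0],[1.5,4,6,0,0],[1.5,4.5,7.5,0,0],[1.5,4.5,7.5,0,0]]]'

```text
clock: 5.6
position: [0.5386, 0.0307, 0.2709]
ee_rot: [-1.561, 0.165, -0.169]
ft_force: [-0.4, -1.5, -1.7]
grip_width: 0.0218
```

```bash
python3 -c "
from h import *
st();S=cam('scene');D=cam('side')
crop(S,280,140,120,100,6,'pics/i1.png');crop(D,250,110,120,100,6,'pics/i2.png')"
```

```text
t5.60 tcp [0.5386 0.0307 0.2709] jaw77.8 down [ 0.003  0.003 -1.   ] F [-0.4 -1.5 -1.7] T [-0.05  0.03  0.04] w0.0218 q [ 0.05  0.17  1.75  0.    1.22 -1.31]
```

View pics/i1.png

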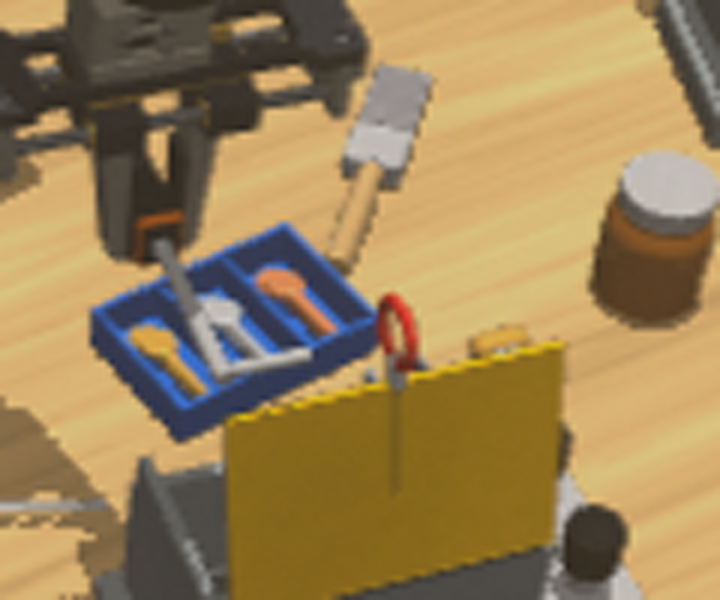

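View pics/i2.png

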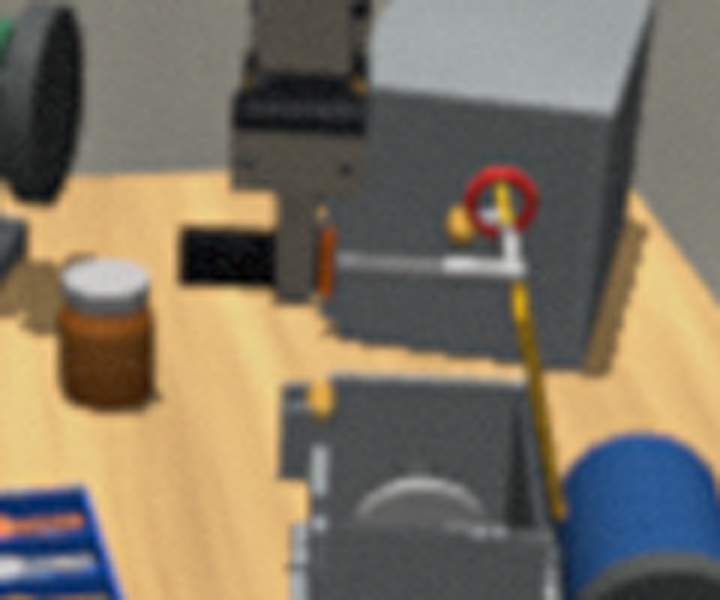

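In the scene crop the finger runs from (218,372) to (308,353), and in the side crop from (517,268) to about (506,228), just short of the red eye. Now to triangulate both.

```bash
cat > m2.py <<'E'
from h import *
S=cam("scene");D=cam("side")
def un(x,y,s,p): return x+(p[0]+.5)/s-.5, y+(p[1]+.5)/s-.5
a=lambda p:(S,*un(280,140,6,p));b=lambda p:(D,*un(250,110,6,p))
s=st();T=s["position"]
th=np.radians(-12.2);ex=np.array([np.cos(th),np.sin(th),0]);ey=np.array([-np.sin(th),np.cos(th),0])
def fr(v): return np.array([v@ex,v@ey,v[2]])*1000
E,r=tri([a((397,333)),b((502,201))]);print("eye",E,r)
for n,p,q in (("corner",(214,372),(517,268)),("tip",(310,353),(506,228))):
    X,r=tri([a(p),b(q)]);print(n,X,r,"rel TCP",fr(X-T),"rel eye",fr(X-E))
    # expected from kin
H=T+.109*ex+.024*ey+[0,0,.0166]
for n,X in (("tip",H+.02*ey),("corner",H-.024*ey),("hook",H)): print(n,X,proj(S,X),proj(D,X))
print([x[1:] for x in (a((310,353)),a((214,372)),b((506,228)),b((517,268)),a((397,333)),b((502,201)))])
E
python3 m2.py
```

```text
t5.80 tcp [0.5378 0.0282 0.2713] jaw77.6 down [ 0.003  0.002 -1.   ] F [-0.1 -0.2 -0.8] T [0.05 0.07 0.04] w0.0216 q [ 0.05  0.16  1.76  0.    1.22 -1.31]
eye [0.66344198 0.09883953 0.28760276] [np.float64(0.0009716179019672301), np.float64(0.000971617901967366)]
corner [0.64755645 0.00521568 0.29131457] [np.float64(0.0008751365174398475), np.float64(0.0008751365174399634)] rel TCP [112.16024072   0.7607698   20.02895108] rel eye [  4.25827482 -94.86644057   3.7118035 ]
tip [0.6553055  0.05446787 0.28999208] [np.float64(0.0025826538543983098), np.float64(0.002582653854398083)] rel TCP [109.32607702  50.53820179  18.70646495] rel eye [  1.42411112 -45.08900858   2.38931737]
tip [0.6536051  0.04814623 0.28788562] [329.14369478 198.39502248] [334.29820611 149.71431981]
corner [0.64430681 0.00513993 0.28788562] [314.60029514 201.37807342] [334.77780751 155.57529971]
hook [0.64937861 0.02859791 0.28788562] [322.55750391 199.74594065] [334.51263653 152.33477172]
[(331.25, 198.41666666666666), (315.25, 201.58333333333334), (333.9166666666667, 147.58333333333334), (335.75, 154.25), (345.75, 195.08333333333334), (333.25, 143.08333333333334)]
```

Request:
carry_out --steps '[[[1.5,0.2,1.5,-0.25,0],[1.5,0.4,2.7,-0.25,0],[1.5,0.6,3.6,-0.25,0],[1.5,0.6,3.8,-0.25,0],[1.5,0.6,3.8,-0.25,0]]]'

```text
clock: 6.3
position: [0.5438, 0.0667, 0.2688]
ee_rot: [-1.562, 0.167, -0.171]
ft_force: [-0.2, -0.8, -1.5]
grip_width: 0.0218
```

```bash
python3 -c "
from h import *
st();S=cam('scene');D=cam('side')
crop(S,300,160,80,60,8,'pics/j1.png');crop(D,290,110,80,60,8,'pics/j2.png')
cv2.imwrite('pics/j.png',np.vstack([cv2.imread('pics/j1.png'),cv2.imread('pics/j2.png')])[:, :])
import os
i=cv2.imread('pics/j.png');cv2.imwrite('pics/j.png',cv2.resize(i,(400,600)))"
```

```text
t6.30 tcp [0.5438 0.0667 0.2688] jaw77.7 down [ 0.003  0.002 -1.   ] F [-0.2 -0.8 -1.5] T [-0.04 -0.03 -0.04] w0.0218 q [ 0.12  0.18  1.74  0.    1.22 -1.24]
```

View pics/j1.png

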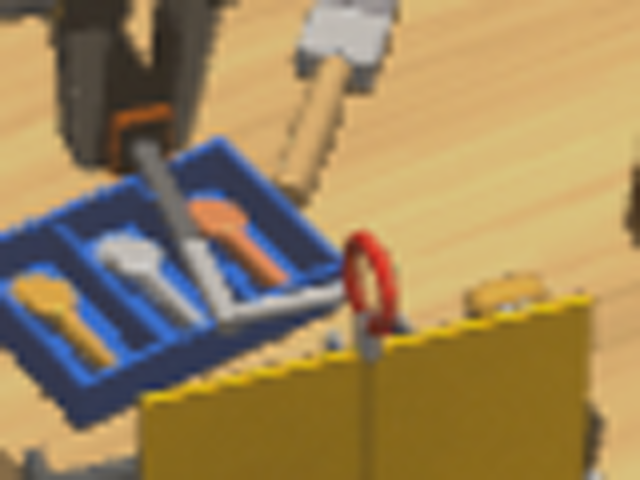

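View pics/j2.png

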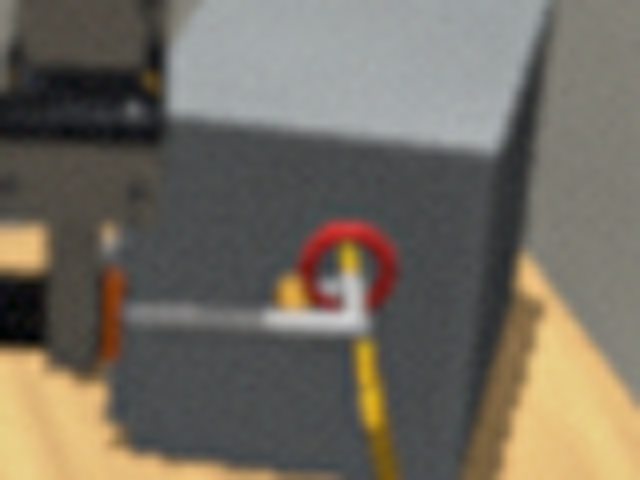

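The finger tip is at the ring mouth, scene crop (345,290), and centred on the ring in the side crop (350,273). I'll push on through.

Request:
carry_out --steps '[[[1.5,0.2,1,0,0],[1.5,0.4,2,0,0],[1.5,0.6,2.8,0,0],[1.5,0.6,2.9,0,0],[1.5,0.6,2.9,0,0]]]'

```text
clock: 6.9
position: [0.5497, 0.0956, 0.2686]
ee_rot: [-1.562, 0.167, -0.171]
ft_force: [-0.4, -0.8, -2.2]
grip_width: 0.0216
```

```bash
python3 -c "
from h import *
st();S=cam('scene');D=cam('side')
crop(S,300,160,80,60,8,'pics/k1.png');crop(D,290,110,80,60,8,'pics/k2.png')"
```

```text
t6.90 tcp [0.5497 0.0956 0.2686] jaw77.7 down [ 0.003  0.002 -1.   ] F [-0.4 -0.8 -2.2] T [-0.02  0.02 -0.05] w0.0216 q [ 0.17  0.2   1.72  0.    1.22 -1.19]
```

View pics/k1.png

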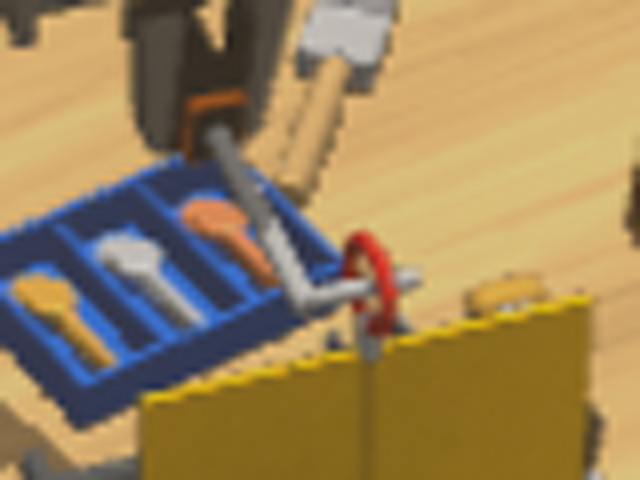

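View pics/k2.png

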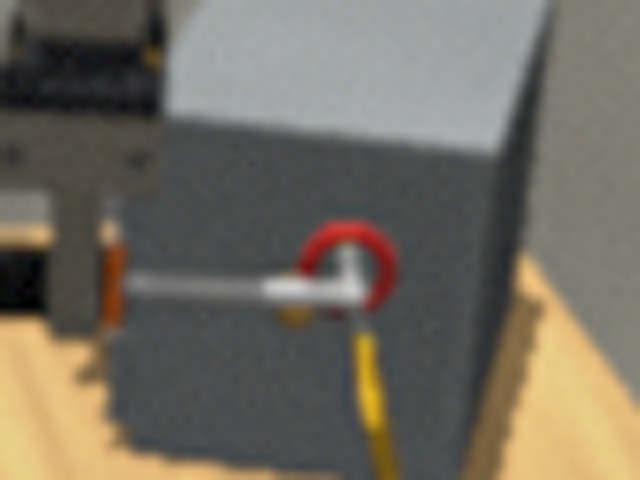

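The finger is through the eye, protruding to (418,278) in the scene crop and centred in the side crop. Next I'll compute the arc.

```bash
python3 -c "
import numpy as np
ex=np.array([.977,-.211]);a0=1.335
for i,a in enumerate(list(np.linspace(1.335,.4,15))+[.3,.22,.15,.1,.07,.027]):
  l=min(i,3)*3
  x=-150*(np.cos(a)-np.cos(a0))-l*np.sin(a);z=150*(np.sin(a)-np.sin(a0))-l*np.cos(a)
  print(i,round(a,2),(x*ex/10).round(2),'z %.2f'%(z/10))
"
```

```text
0 1.34 [-0.  0.] z 0.00
1 1.27 [-1.22  0.26] z -0.36
2 1.2 [-2.41  0.52] z -0.81
3 1.13 [-3.56  0.77] z -1.37
4 1.07 [-4.41  0.95] z -1.88
5 1.0 [-5.22  1.13] z -2.44
6 0.93 [-5.99  1.29] z -3.06
7 0.87 [-6.72  1.45] z -3.73
8 0.8 [-7.41  1.6 ] z -4.44
9 0.73 [-8.05  1.74] z -5.21
10 0.67 [-8.63  1.86] z -6.01
11 0.6 [-9.17  1.98] z -6.85
12 0.53 [-9.64  2.08] z -7.73
13 0.47 [-10.06   2.17] z -8.64
14 0.4 [-10.42   2.25] z -9.57
15 0.3 [-10.84   2.34] z -11.01
16 0.22 [-11.07   2.39] z -12.19
17 0.15 [-11.2    2.42] z -13.23
18 0.1 [-11.25   2.43] z -13.98
19 0.07 [-11.26   2.43] z -14.43
20 0.03 [-11.25   2.43] z -15.08
```

Request:
carry_out --steps '[[[1.5,-0.6,0.3,-0.2,0],[1.5,-1.2,0.5,-0.4,0],[1.5,-1.8,0.6,-0.6,0],[1.5,-2.4,0.75,-0.8,0],[1.5,-2.4,0.75,-0.8,0]]]'

```text
clock: 7.5
position: [0.5245, 0.1027, 0.2604]
ee_rot: [-1.562, 0.168, -0.171]
ft_force: [0.1, -0.8, -2.9]
grip_width: 0.0216
```

```bash
python3 -c "
from h import *
st();S=cam('scene');D=cam('side')
crop(S,300,140,80,60,8,'pics/l1.png');crop(D,290,110,80,60,8,'pics/l2.png')"
```

```text
t7.50 tcp [0.5245 0.1027 0.2604] jaw77.7 down [ 0.002  0.002 -1.   ] F [ 0.1 -0.8 -2.9] T [ 0.01 -0.01  0.02] w0.0216 q [ 0.19  0.17  1.78  0.    1.2  -1.17]
```

View pics/l2.png

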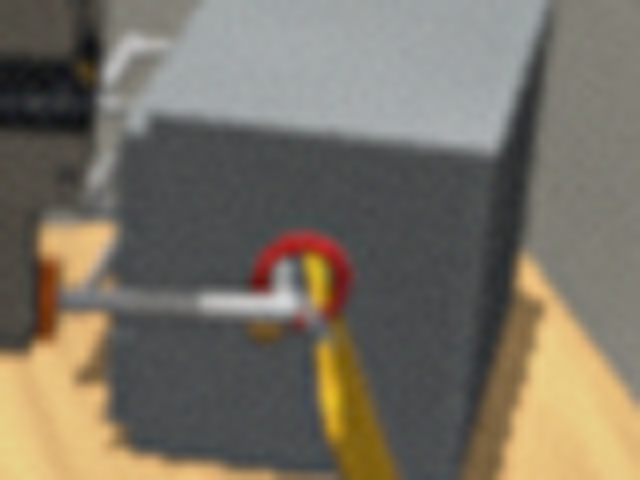

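The side crop shows the finger at the ring's near side with the flap following. I'll keep going.

Request:
carry_out --steps '[[[1.5,-1.0,0.25,-0.5,0],[1.5,-1.9,0.45,-1.05,0],[1.5,-2.7,0.6,-1.6,0],[1.5,-3.5,0.75,-2.25,0],[1.5,-4.2,0.9,-2.9,0]]]'

```text
clock: 8.1
position: [0.4826, 0.1118, 0.2312]
ee_rot: [-1.562, 0.167, -0.171]
ft_force: [1.1, -0.7, -1.9]
grip_width: 0.0219
```

```bash
python3 -c "
from h import *
st();S=cam('scene');D=cam('side')
crop(S,290,130,100,75,6,'pics/n1.png');crop(D,270,110,100,75,6,'pics/n2.png')"
```

```text
t8.10 tcp [0.4826 0.1118 0.2312] jaw77.7 down [ 0.003  0.002 -1.   ] F [ 1.1 -0.7 -1.9] T [-0.06 -0.12 -0.11] w0.0219 q [ 0.22  0.13  1.89  0.    1.12 -1.13]
```

View pics/n2.png

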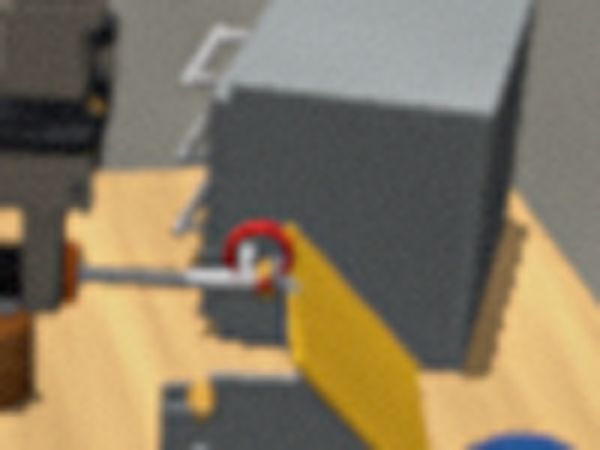

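View pics/n1.png

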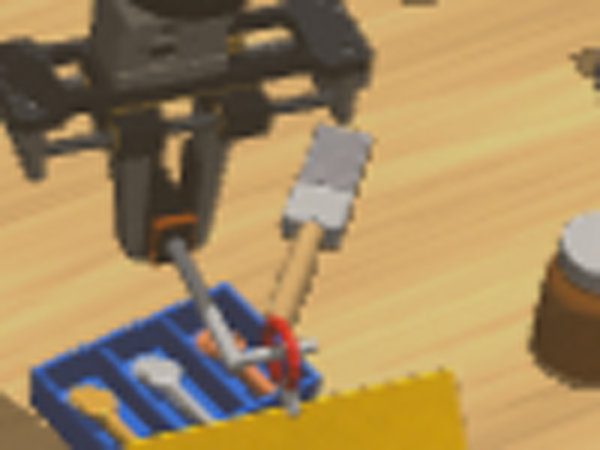

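Request:
carry_out --steps '[[[1.5,-0.7,0.15,-0.7,0],[1.5,-1.35,0.3,-1.5,0],[1.5,-1.9,0.4,-2.3,0],[1.5,-2.45,0.5,-3.1,0],[1.5,-2.95,0.6,-4.0,0]]]'

```text
clock: 8.7
position: [0.4519, 0.1178, 0.1901]
ee_rot: [-1.562, 0.168, -0.17]
ft_force: [1.1, -0.7, -1.5]
grip_width: 0.022
```

```bash
python3 -c "
from h import *
st();S=cam('scene');D=cam('side')
crop(S,290,120,100,75,6,'pics/o1.png');crop(D,260,120,100,75,6,'pics/o2.png')"
```

```text
t8.70 tcp [0.4519 0.1178 0.1901] jaw77.7 down [ 0.001  0.002 -1.   ] F [ 1.1 -0.7 -1.5] T [-0.02 -0.19 -0.  ] w0.0220 q [ 0.25  0.13  1.99  0.    1.02 -1.11]
```

View pics/o2.png

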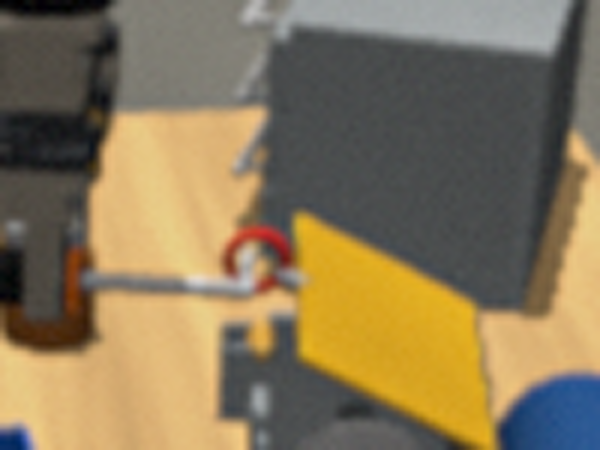

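View pics/o1.png

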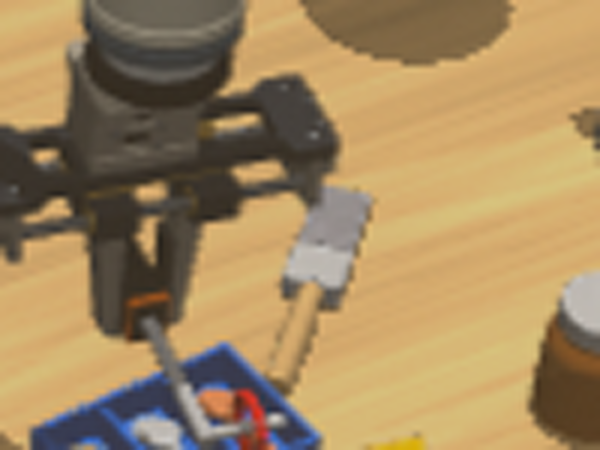

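Request:
carry_out --steps '[[[1.5,-0.2,0.05,-0.8,0],[1.5,-0.5,0.1,-1.6,0],[1.5,-0.7,0.15,-2.4,0],[1.5,-0.9,0.2,-3.1,0]]]'

```text
clock: 9.2
position: [0.4416, 0.1196, 0.1575]
ee_rot: [-1.563, 0.17, -0.167]
ft_force: [0.7, -0.1, -0.9]
grip_width: 0.0217
```

```bash
python3 -c "
from h import *
st();S=cam('scene');D=cam('side')
crop(S,290,120,100,95,6,'pics/p1.png');crop(D,260,130,100,75,6,'pics/p2.png')"
```

```text
t9.20 tcp [0.4416 0.1196 0.1575] jaw77.7 down [-0.002  0.001 -1.   ] F [ 0.7 -0.1 -0.9] T [-0.04 -0.27 -0.01] w0.0217 q [ 0.26  0.16  2.04  0.    0.94 -1.1 ]
```

View pics/p2.png

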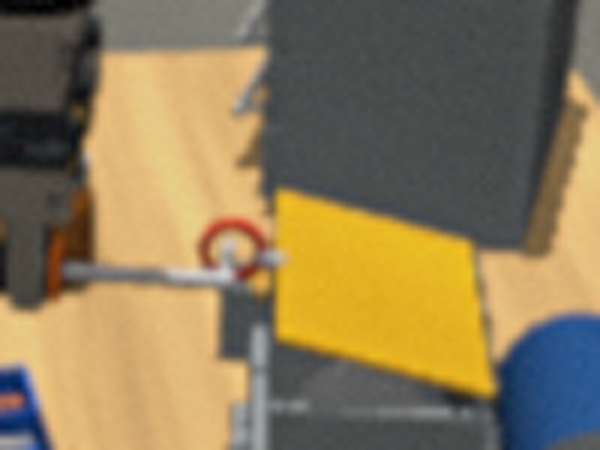

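View pics/p1.png

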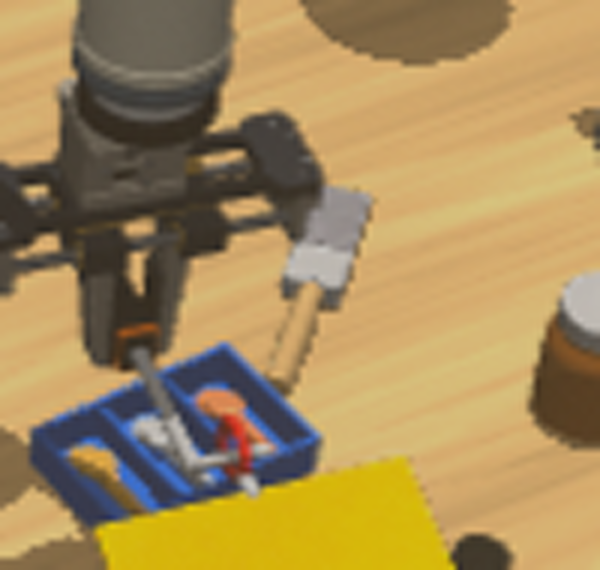

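The flap is at about 0.26 rad with the finger at the ring's bottom. From here I go down in small steps and watch the force.

Request:
carry_out --steps '[[[1.5,-0.1,0,-0.6,0],[1.5,-0.2,0.05,-1.2,0],[1.5,-0.3,0.05,-1.8,0],[1.5,-0.35,0.05,-2.2,0]]]'

```text
clock: 9.7
position: [0.4376, 0.12, 0.1348]
ee_rot: [-1.564, 0.171, -0.166]
ft_force: [1.0, 0.1, 1.5]
grip_width: 0.0213
```

Request:
carry_out --steps '[[[1.5,-0.05,0,-0.4,0],[1.5,-0.05,0,-0.8,0],[1.5,-0.05,0,-0.8,0]]]'

```text
clock: 10.0
position: [0.4363, 0.1199, 0.1261]
ee_rot: [-1.564, 0.172, -0.165]
ft_force: [0.1, -0.2, -1.2]
grip_width: 0.0218
```

```bash
python3 -c "
from h import *
st();S=cam('scene');D=cam('side')
crop(S,290,120,100,95,6,'pics/q1.png');crop(D,260,130,100,75,6,'pics/q2.png')"
```

```text
t10.00 tcp [0.4363 0.1199 0.1261] jaw77.7 down [-0.005  0.    -1.   ] F [ 0.1 -0.2 -1.2] T [ 0.01 -0.01  0.03] w0.0218 q [ 0.26  0.2   2.07  0.    0.87 -1.09]
```

View pics/q2.png

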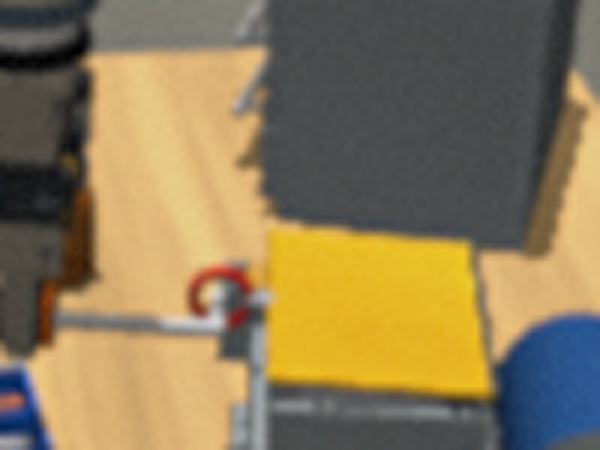

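The wrist torque fell to zero, so the catch has probably snapped. I'll check the eye's height.

View pics/q1.png

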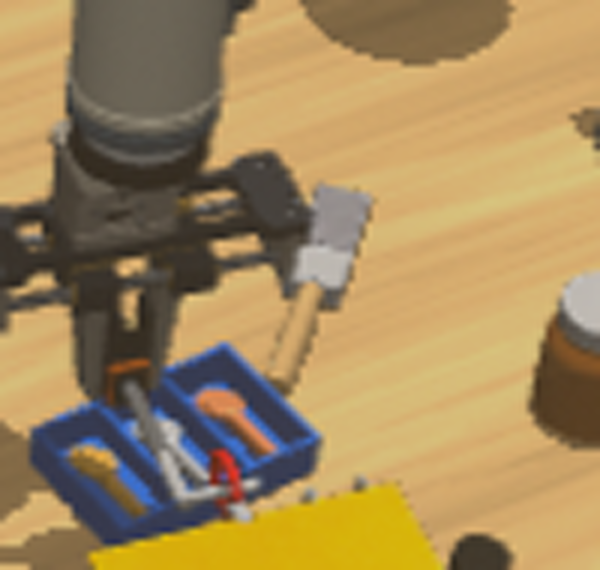

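```bash
python3 - <<'E'
from h import *
S=cam("scene");D=cam("side")
o=[]
for c,(x,y,w,h) in ((S,(318,180,25,35)),(D,(288,168,16,22))):
    im=c["im"][y:y+h,x:x+w];hsv=cv2.cvtColor(im,cv2.COLOR_RGB2HSV)
    m=(((hsv[...,0]<5)|(hsv[...,0]>172))&(hsv[...,1]>140)).astype(np.uint8)
    p=np.argwhere(m)
    print(p.min(0)+[y,x],p.max(0)+[y,x],len(p));k=(p.min(0)+p.max(0))/2+[y,x];o.append((c,k[1],k[0]))
print(tri(o))
for a in (0,.07):
    print(a)
E
```

```text
[195 325] [203 329] 20
[175 296] [183 300] 10
(array([0.55436846, 0.11747718, 0.15561497]), [np.float64(0.002534512013250306), np.float64(0.0025345120132502083)])
0
0.07
```

```bash
python3 - <<'E'
from h import *
S=cam("scene");D=cam("side")
f=lambda x,y,s,p:(x+(p[0]+.5)/s-.5,y+(p[1]+.5)/s-.5)
print(tri([(S,*f(290,120,6,(227,480))),(D,*f(260,130,6,(220,296)))]))
st()
crop(S,310,170,60,50,10,'pics/r1.png');crop(D,280,155,70,60,10,'pics/r2.png')
# where the shut panel's near edge corners would project at angle 0 and .07
th=np.radians(-12.2);ex=np.array([np.cos(th),np.sin(th),0]);ey=np.array([-np.sin(th),np.cos(th),0]);Z=np.array([0,0,1.])
H=np.array([.7,.0955,.14])
for a in (0,.07,.15):
    E=H-.15*np.cos(a+.027)*ex+.15*np.sin(a+.027)*Z
    print(a,E,[((proj(S,E)-[310,170]+.5)*10).round(), ((proj(D,E)-[280,155]+.5)*10).round()])
E
```

```text
(array([0.55088991, 0.12235043, 0.15107764]), [np.float64(0.00016305477181685396), np.float64(0.00016305477181695493)])
t10.30 tcp [0.4369 0.12   0.1268] jaw77.7 down [-0.003  0.001 -1.   ] F [ 0.6  0.7 -2. ] T [ 0.01  0.01 -0.06] w0.0218 q [ 0.26  0.2   2.07  0.    0.87 -1.09]
0 [0.55344105 0.12718717 0.14404951] [array([194., 315.]), array([172., 256.])]
0.07 [0.55407681 0.12704971 0.15452719] [array([198., 295.]), array([175., 229.])]
0.15 [0.55567824 0.12670347 0.16641159] [array([203., 273.]), array([181., 198.])]
```

View pics/r2.png

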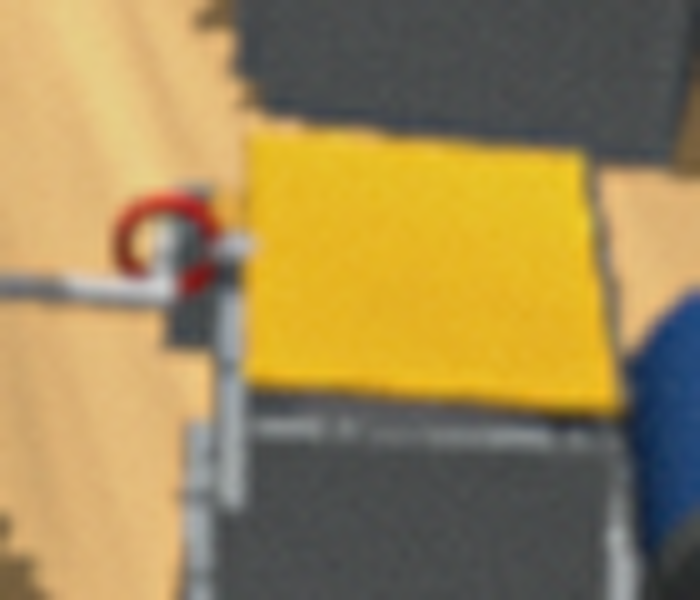

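View pics/r1.png

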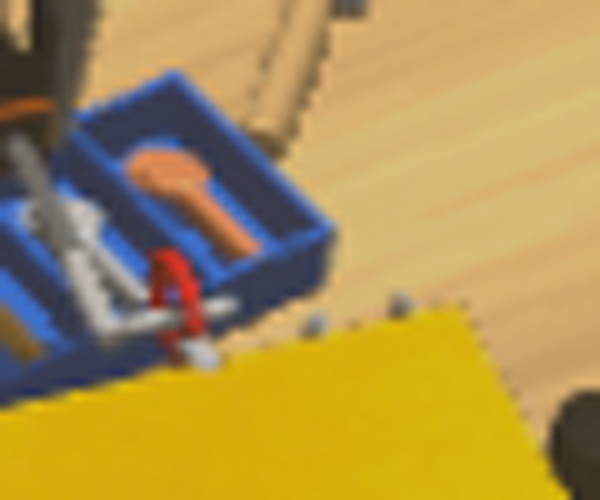

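The flap looks level, with the finger free inside the ring at side crop (165,252) and the ring centred at (168,245). I'll press gently down to confirm the stop.

Request:
carry_out --steps '[[[1.5,0,0,-0.2,0],[1.5,0,0,-0.4,0],[1.5,0,0,-0.4,0]]]'

```text
clock: 10.6
position: [0.4368, 0.12, 0.1226]
ee_rot: [-1.564, 0.171, -0.166]
ft_force: [0.4, 0.2, -1.9]
grip_width: 0.0218
```

Request:
carry_out --steps '[[[1.5,0,0,-0.15,0],[1.5,0,0,-0.15,0]]]'

```text
clock: 10.8
position: [0.4366, 0.1199, 0.1209]
ee_rot: [-1.564, 0.172, -0.166]
ft_force: [-0.9, 0.2, -1.8]
grip_width: 0.0217
```

Request:
carry_out --steps '[[[1.5,0,0,-0.15,0],[1.5,0,0,-0.15,0]]]'

```text
clock: 11.0
position: [0.4367, 0.12, 0.1193]
ee_rot: [-1.564, 0.171, -0.166]
ft_force: [-0.2, -0.3, -1.2]
grip_width: 0.0217
```

```bash
python3 -c "
from h import *
st();D=cam('side');S=cam('scene')
crop(S,310,170,60,50,10,'pics/s1.png');crop(D,280,155,70,60,10,'pics/s2.png')"
```

```text
t11.00 tcp [0.4367 0.12   0.1193] jaw77.7 down [-0.004  0.001 -1.   ] F [-0.2 -0.3 -1.2] T [ 0.02 -0.09 -0.01] w0.0217 q [ 0.26  0.22  2.08  0.    0.85 -1.09]
```

View pics/s2.png

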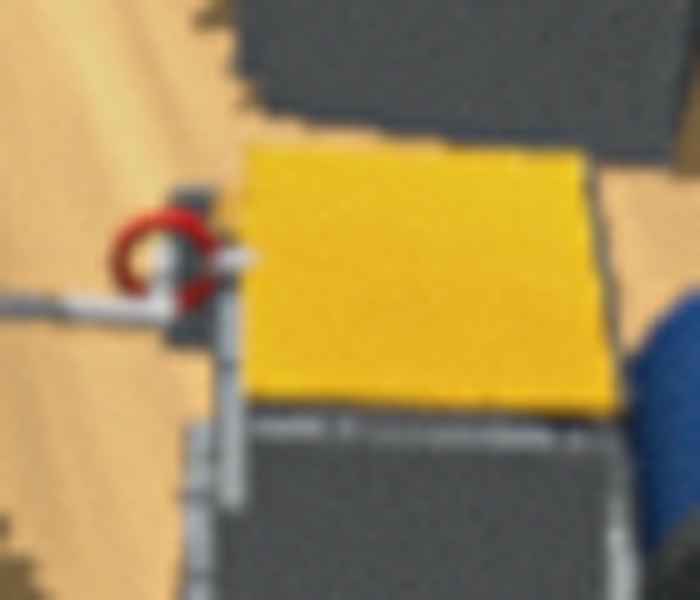

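The ring centre moved to (165,259), about where shut should be (256). I'll keep pressing in small steps until I feel the hard stop.

Request:
carry_out --steps '[[[1.5,0,0,-0.15,0],[1.5,0,0,-0.15,0]]]'

```text
clock: 11.3
position: [0.4367, 0.12, 0.1179]
ee_rot: [-1.564, 0.171, -0.166]
ft_force: [-1.9, -0.3, 2.3]
grip_width: 0.0218
```

Request:
carry_out --steps '[[[1.5,0,0,-0.15,0],[1.5,0,0,-0.15,0]]]'

```text
clock: 11.5
position: [0.4368, 0.12, 0.1164]
ee_rot: [-1.564, 0.171, -0.166]
ft_force: [-1.3, 0.2, 1.7]
grip_width: 0.0217
```

```bash
python3 -c "
from h import *
st();D=cam('side');S=cam('scene')
crop(S,310,170,60,50,10,'pics/t1.png');crop(D,280,155,70,60,10,'pics/t2.png')"
```

```text
t11.50 tcp [0.4368 0.12   0.1164] jaw77.7 down [-0.003  0.001 -1.   ] F [-1.3  0.2  1.7] T [ 0.08 -0.23  0.05] w0.0217 q [ 0.26  0.22  2.08  0.    0.85 -1.09]
```

View pics/t2.png

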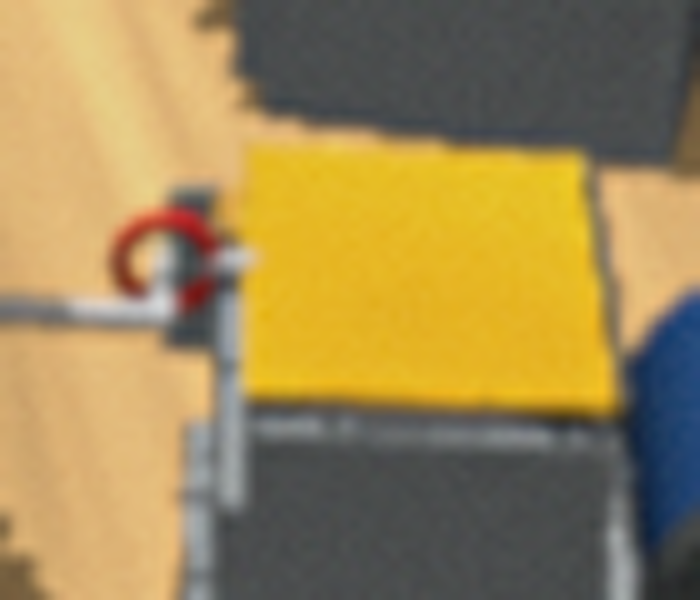

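The flap no longer moves as the tool goes down and the force has risen about 4 N, so this is the stop. I'll back off upward and see whether the flap stays.

Request:
carry_out --steps '[[[1.5,0,0,0.4,0],[1.5,0,0,0.7,0],[1.5,0,0,0.8,0],[1.5,0,0,0.8,0]]]'

```text
clock: 12.0
position: [0.4369, 0.1201, 0.1247]
ee_rot: [-1.564, 0.171, -0.166]
ft_force: [-0.0, -0.4, -2.0]
grip_width: 0.022
```

```bash
python3 -c "
from h import *
st();D=cam('side');S=cam('scene')
crop(S,310,170,60,50,10,'pics/u1.png');crop(D,270,155,70,60,10,'pics/u2.png')"
```

```text
t12.00 tcp [0.4369 0.1201 0.1247] jaw77.7 down [-0.003  0.001 -1.   ] F [-0.  -0.4 -2. ] T [-0.01  0.03  0.  ] w0.0220 q [ 0.26  0.21  2.07  0.    0.87 -1.09]
```

View pics/u2.png

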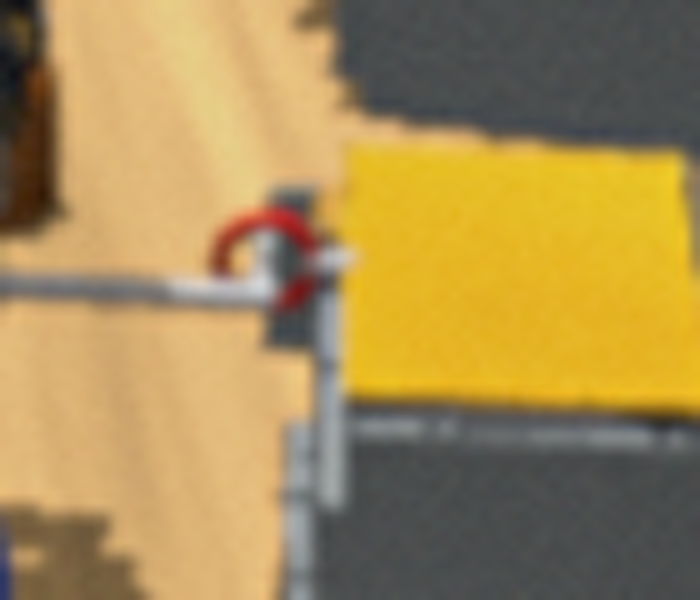

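View pics/u1.png

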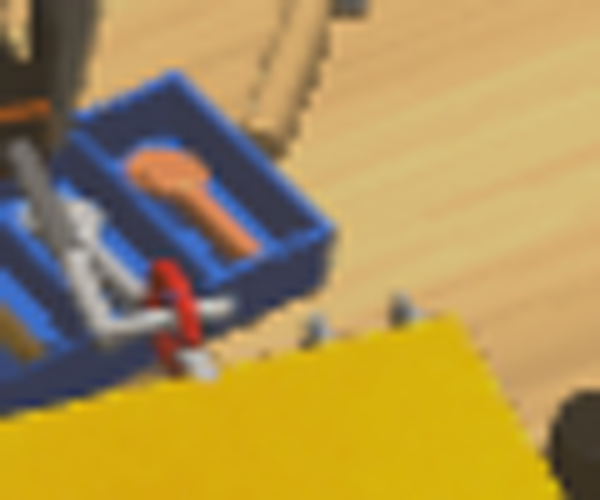

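The flap stayed put, with its edge still at y=145, and the finger is centred in the ring. I'll withdraw sideways.

Request:
carry_out --steps '[[[1.5,-0.2,-1,0,0],[1.5,-0.4,-2,0,0],[1.5,-0.65,-3,0,0],[1.5,-0.85,-4,0,0],[1.5,-1.05,-5,0,0]]]'

```text
clock: 12.6
position: [0.426, 0.0689, 0.1244]
ee_rot: [-1.564, 0.172, -0.166]
ft_force: [0.1, -0.4, -1.0]
grip_width: 0.0217
```

```bash
python3 -c "
from h import *
st();D=cam('side');S=cam('scene')
crop(S,290,150,80,70,8,'pics/v1.png');crop(D,250,140,100,85,7,'pics/v2.png')"
```

```text
t12.60 tcp [0.426  0.0689 0.1244] jaw77.7 down [-0.003  0.001 -1.   ] F [ 0.1 -0.4 -1. ] T [-0.01 -0.01 -0.01] w0.0217 q [ 0.16  0.18  2.11  0.    0.86 -1.2 ]
```

View pics/v2.png

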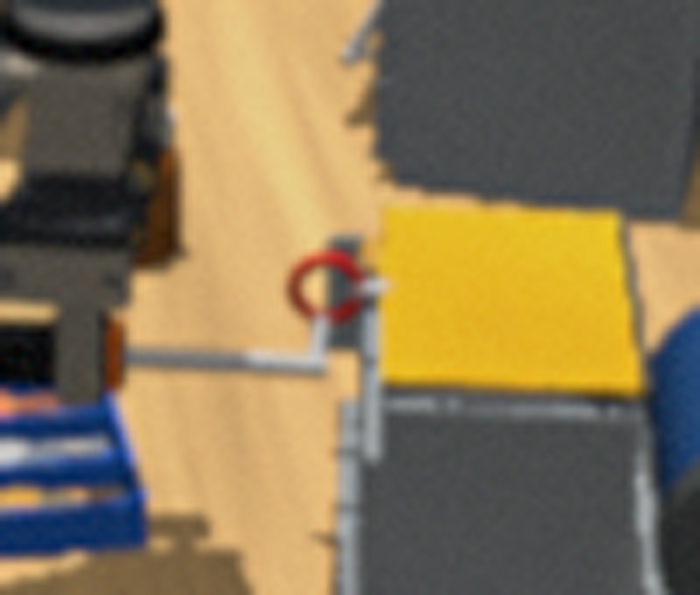

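View pics/v1.png

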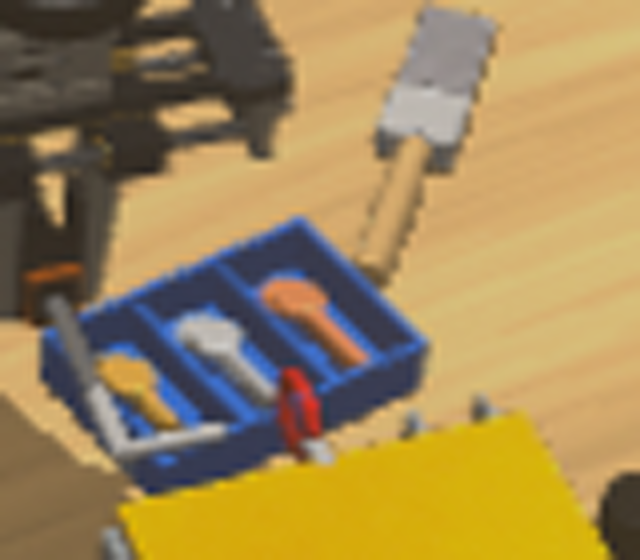

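The finger is clear of the ring and the flap is level and shut. Now back to the rest.

Request:
carry_out --steps '[[[1.5,-0.5,-2,1,0],[1.5,-0.5,-6,3,0],[1.5,0,-10.5,4,6],[1.5,0.5,-15,4,12],[1.5,1,-19.5,4,18]]]'

```text
clock: 13.2
position: [0.4363, -0.1281, 0.1652]
ee_rot: [-1.57, -0.079, 0.082]
ft_force: [0.9, 0.9, -0.8]
grip_width: 0.0212
```

```bash
python3 -c "
from h import *
s=st();print((np.array([.4537,-.2566,.0274])-s['position'])*100)"
```

```text
t13.20 tcp [ 0.4363 -0.1281  0.1652] jaw95.9 down [-0.002 -0.001 -1.   ] F [ 0.9  0.9 -0.8] T [ 0.02  0.04 -0.03] w0.0212 q [-0.29  0.15  2.03 -0.    0.96 -1.96]
[  1.7417111  -12.84940233 -13.77535686]
```

Request:
carry_out --steps '[[[1.5,0.6,-4.3,-1,2],[1.5,1.2,-8.6,-3,4],[1.5,1.7,-12.8,-5,6],[1.5,1.7,-12.8,-7,6],[1.5,1.7,-12.8,-7,6]]]'

```text
clock: 13.7
position: [0.4515, -0.2562, 0.0927]
ee_rot: [-1.563, -0.156, 0.165]
ft_force: [0.1, 0.0, -1.7]
grip_width: 0.0216
```

```bash
python3 -c "
from h import *
s=st();print((np.array([.4537,-.2566,.0274])-s['position'])*100)
D=cam('side');crop(D,230,200,140,105,5,'pics/x2.png')"
```

```text
t13.70 tcp [ 0.4515 -0.2562  0.0927] jaw101.7 down [-0.006  0.001 -1.   ] F [ 0.1  0.  -1.7] T [ 0.02  0.05 -0.05] w0.0216 q [-0.52  0.35  1.96 -0.    0.84 -2.29]
[ 0.22213729 -0.03982732 -6.5312251 ]
```

View pics/x2.png

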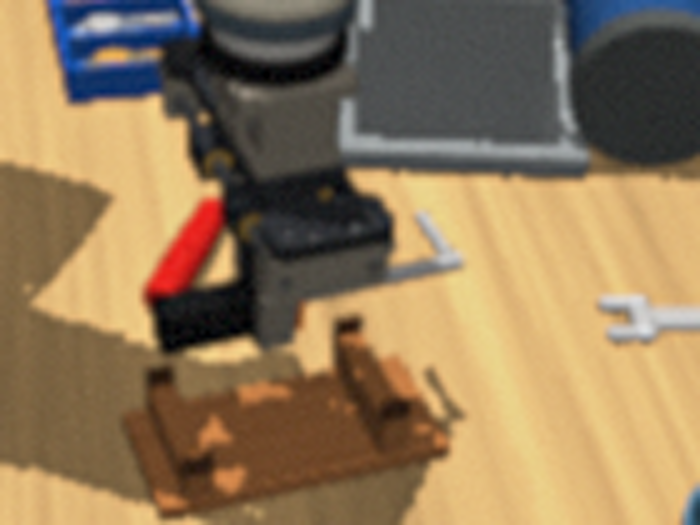

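Request:
carry_out --steps '[[[1.5,0.2,0,-2.5,0],[1.5,0.2,0,-4.5,0],[1.5,0.2,0,-5.5,0],[1.5,0.2,0,-6.1,0],[1.5,0.2,0,-6.3,0]]]'

```text
clock: 14.25
position: [0.4545, -0.2554, 0.0314]
ee_rot: [-1.564, -0.159, 0.165]
ft_force: [0.0, -1.1, -1.9]
grip_width: 0.0215
```

Request:
carry_out --steps '[[[1.5,0,0,-0.15,0],[1.5,0,0,-0.15,0]]]'

```text
clock: 14.45
position: [0.4549, -0.2555, 0.0305]
ee_rot: [-1.564, -0.16, 0.165]
ft_force: [0.0, -0.1, -1.6]
grip_width: 0.0222
```

```bash
python3 -c "
from h import *
s=st();print((np.array([.4537,-.2566,.0274])-s['position'])*100)
D=cam('side');crop(D,230,200,140,105,5,'pics/y2.png')"
```

```text
t14.45 tcp [ 0.4549 -0.2555  0.0305] jaw101.8 down [-0.003  0.    -1.   ] F [ 0.  -0.1 -1.6] T [ 0.02  0.05 -0.04] w0.0222 q [-0.51  0.45  1.99 -0.    0.71 -2.29]
[-0.12309217 -0.10580263 -0.31416507]
```

View pics/y2.png

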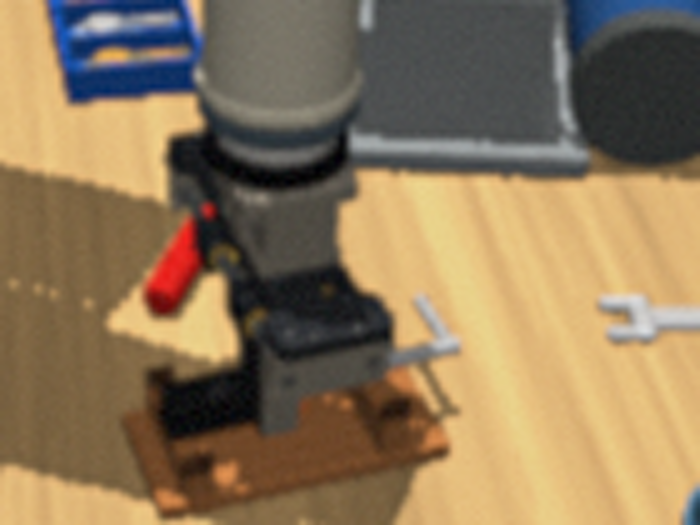

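Request:
carry_out --steps '[[[1.5,-0.1,-0.05,-0.15,0],[1.5,-0.1,-0.05,-0.3,0],[1.5,-0.1,-0.05,-0.3,0]]]'

```text
clock: 14.8
position: [0.4541, -0.2563, 0.0278]
ee_rot: [-1.565, -0.16, 0.164]
ft_force: [0.2, 0.6, 2.3]
grip_width: 0.0216
```

Request:
carry_out --steps '[[[1.5,0,0,-0.1,0],[1.5,0,0,-0.1,0]]]'

```text
clock: 15.0
position: [0.4543, -0.2564, 0.0274]
ee_rot: [-1.565, -0.16, 0.164]
ft_force: [-1.9, 1.7, 7.2]
grip_width: 0.022
```

```bash
python3 -c "
from h import *
s=st()"
```

```text
t15.00 tcp [ 0.4543 -0.2564  0.0274] jaw101.8 down [-0.003 -0.    -1.   ] F [-1.9  1.7  7.2] T [ 0.18  0.49 -0.06] w0.0220 q [-0.52  0.46  1.99 -0.    0.7  -2.29]
```

The rod is seated: the load on the blocks rose about 9 N. Opening.

Request:
carry_out --steps '[[[2.6,0,0,0.05,0],[3.2,0,0,0.05,0],[4,0,0,0.05,0],[5,0,0,0.05,0],[6,0,0,0.05,0]]]'

```text
clock: 15.5
position: [0.4543, -0.2564, 0.0278]
ee_rot: [-1.565, -0.16, 0.164]
ft_force: [-1.2, 0.6, -0.3]
grip_width: 0.0543
```

Request:
carry_out --steps '[[[7,0,0,0,0],[8,0,0,0,0],[8,0,0,0,0],[8,0,0,0,0]]]'

```text
clock: 15.9
position: [0.4543, -0.2564, 0.0277]
ee_rot: [-1.565, -0.16, 0.164]
ft_force: [-0.1, 0.6, 0.7]
grip_width: 0.0797
```

```bash
python3 -c "
from h import *
s=st()"
```

```text
t15.90 tcp [ 0.4543 -0.2564  0.0277] jaw101.8 down [-0.003 -0.    -1.   ] F [-0.1  0.6  0.7] T [-0.   -0.    0.03] w0.0797 q [-0.52  0.46  1.99 -0.    0.7  -2.29]
```

Request:
carry_out --steps '[[[8,0,0,3,0],[8,0,0,7,0],[8,0,0,12,0],[8,0,0,17,0],[8,0,0,20,0]]]'

```text
clock: 16.4
position: [0.4552, -0.2569, 0.2317]
ee_rot: [-1.567, -0.163, 0.162]
ft_force: [1.0, -0.8, -0.3]
grip_width: 0.0795
```

```bash
python3 -c "
from h import *
s=st();D=cam('side');W=cam('wrist');S=cam('scene')
crop(D,250,255,80,50,10,'pics/z2.png');crop(D,250,140,100,85,7,'pics/z3.png');crop(W,240,110,90,180,4,'pics/z4.png');cv2.imwrite('pics/z5.png',S['im'][:,:,::-1])"
```

```text
t16.40 tcp [ 0.4552 -0.2569  0.2317] jaw101.8 down [ 0.001 -0.002 -1.   ] F [ 1.  -0.8 -0.3] T [0.04 0.03 0.05] w0.0795 q [-0.52  0.18  1.83 -0.    1.13 -2.29]
```

View pics/z2.png

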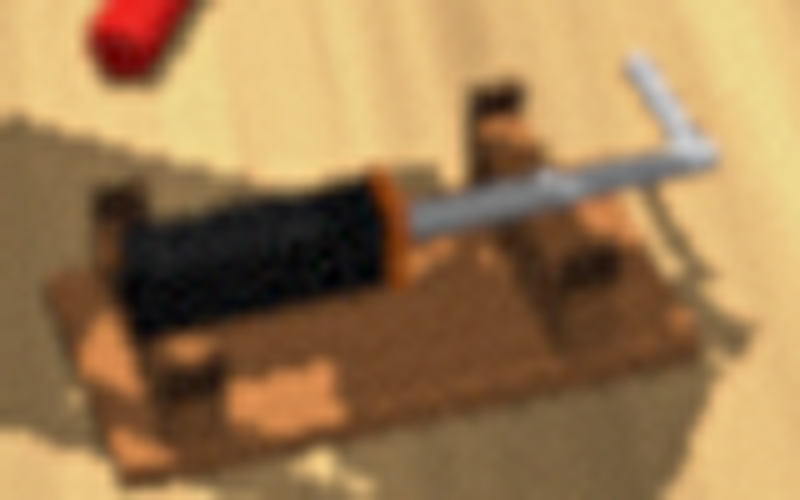

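View pics/z3.png

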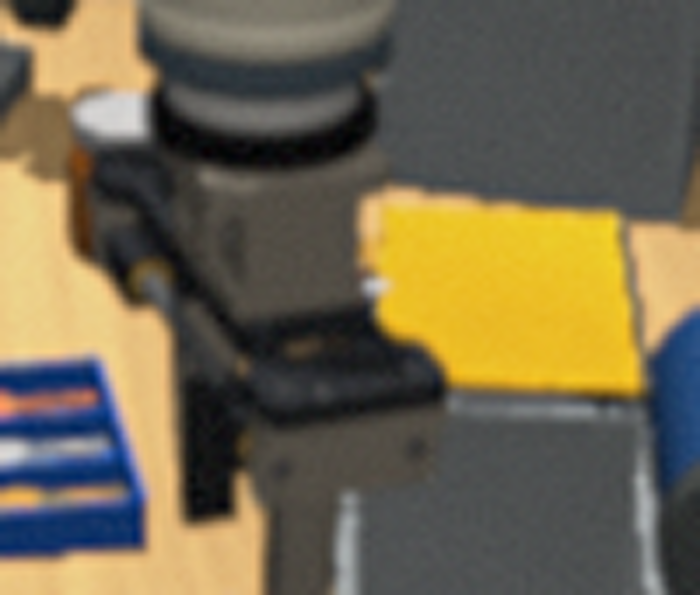

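View pics/z4.png

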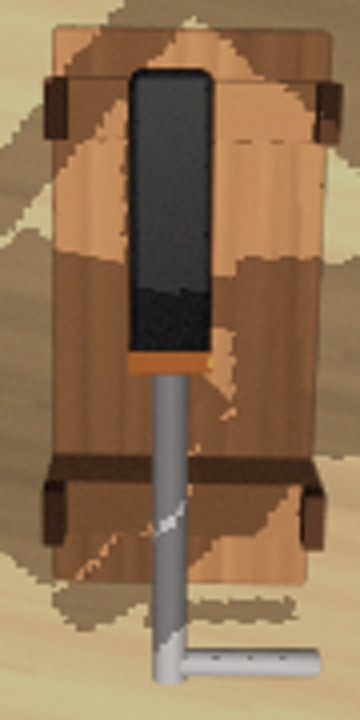

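View pics/z5.png

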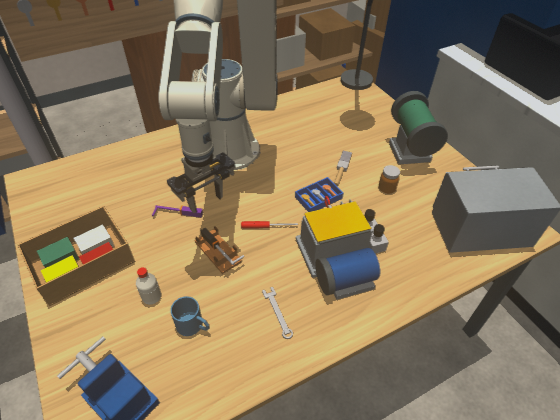

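The rod lies on both blocks as at the start: the band is within 1–2 px and the finger tip is at (635,62) again. The flap edge is unchanged and level, and the bystanders are where they were. Handing in.

```bash
python3 -c "
from h import *
st();print(arm.close_job())"
```

```text
t16.55 tcp [ 0.4554 -0.257   0.23  ] jaw101.8 down [ 0.001 -0.003 -1.   ] F [0.7 0.5 0.6] T [ 0.02  0.04 -0.02] w0.0799 q [-0.52  0.18  1.83 -0.    1.13 -2.29]
the job is handed in; nothing more can be done
None
```

The job is done and handed in at 16.6 s of robot time. I gripped the rod on its rest, put the finger through the red eye and pulled the flap down along its arc until it reached its stop. Then I withdrew the finger sideways, laid the rod back on its rest and let go.

**Flap:** Pressing further at the stop raised the wrist force by about 4 N without moving the flap. It stayed level after I backed off, after unhooking, and in the last picture.
- **Early reading that disagreed:** when the wrist force first dropped, I took the catch as snapped. The pictures then put the eye at about 151 mm instead of 144 mm, so I pressed a few millimetres more until it reached the stop.

**Rod:** It lies on both blocks within about 2 mm of where it started, finger level and pointing the same way.

**Surroundings:** The other things on the bench look unmoved in the last overview, which I judged by eye rather than measured. The open gripper is about 20 cm above the rod and touching nothing.

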